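# Draw the bread knife from the block and hold it ready over the loaf

## Task

Draw the bread knife (the one with the longest handle, in one of the two upper slots) out of the knife block, turn it level with the edge down, and bring it squarely across the middle of the loaf, its edge about 5 cm above the crust, ready to cut. Finish while still holding it there, steady; do not touch the loaf with the knife, and leave the loaf, the other knives and everything else on the counter where they are.

Things in the scene. Friction and masses are not known exactly. Their poses are not given: they have to be found in the camera images.
- bread_knife: Bread knife, 160-250 g, loose in an upper slot (left or right varies). Blade 145 long, 32 high, 3 thick, bolster 10, black riveted handle 116 long, 28 high, 22 thick (x -10 to -126 mm, on the x axis). Balances near its origin: heel of the blade, half way up; x to the tip, z from edge to spine, y across. In the slot x slants 45 degrees down, edge on the lower side.
- bread_knife_grip (a point): point on the bread knife's handle where to grip it (across its 22 mm thickness, the y axis), 75 mm behind the origin (x = -75 mm)
- bread_knife_edge (a point): middle of the bread knife's cutting edge, at x = 72.5, z = -16 mm of the knife
- bread_knife_tip (a point): tip end of the bread knife, at x = 145 mm of the knife, half way up the blade
- knife_block: Wooden knife block, fixed (position and yaw vary): base board 200 x 124 x 18 mm carrying a slanted block. Origin on the counter under the back part of the block; the handles lean to -x (roughly the robot), z up. Wood from x = -145 to +70 mm; the handles reach x = -190 mm and 265 mm above the counter.
- slots: The slanted block, 150 long, 124 wide, 107 thick, fixed. Origin 44 mm above the knife block's, mid of its low back end. x runs 45 degrees down into the slots: mouth face at x = -150 mm, knives are drawn straight along -x; y as the block's; z square to the slots, upward. Slots at y = +34 and -34 mm, 6.5 wide: upper z = 6.5 to 42.5 mm, lower (two small knives) z = -39.5 to -17.5 mm.
- loaf: Loaf of bread, loose, 0.4 kg, on the bread board: 92 wide (x), 165 long (y), 78 mm high with a rounded top; its -y end is cut. Origin: centre of its underside. y runs along the loaf, x across it (pointing roughly away from the robot); the knife's blade is to lie along the loaf's x, over its middle.
- bread_board: Wooden bread board, fixed (position and yaw vary), 220 (x) x 340 (y) x 18 mm. Origin: centre of its underside.
- slice: Slice of bread lying flat on the board beside the loaf's cut end, 80 x 76 x 14 mm, loose. Origin: centre of its underside.
- cooks_knife: Cook's knife in the other upper slot, loose; handle 88 long, 23 high, 18 thick, otherwise built and placed as the bread knife (same origin and axes). Stays in the block.
- utility_knife: Small knife in the lower slot at the block's +y side, loose; handle 80 long, 19 high, 16 thick; origin at the blade's heel. Stays in the block.
- paring_knife: Small knife in the lower slot at the block's -y side, loose; handle 74 long, 19 high, 16 thick; origin at the blade's heel. Stays in the block.
- mug: White mug, 82 mm wide, 95 high, loose. Origin: centre of its underside.
- jam_jar: Closed jam jar, 66 mm wide, 85 high, loose. Origin: centre of its underside.
- pepper_mill: Dark wooden pepper mill, 54 mm wide, 152 high, loose. Origin: centre of its underside.
- salt_shaker: Steel salt shaker, 44 mm wide, 78 high, loose. Origin: centre of its underside.
- soap: Green washing-up bottle, 60 mm wide, 190 high, loose. Origin: centre of its underside.

How it is judged (in metres and radians):
On the way:
1. the bread knife is held by the gripper with its whole blade drawn out of the slot, clear of the block (x of bread_knife_tip in the frame of slots below -0.152 m and height (world z) of bread_knife above 0.15 m and contact force between bread_knife and the fingers above 1 N and contact force between bread_knife and knife_block below 0.3 N), for 0.1 s.
At the end, for the whole second after the job is handed in: Gripper still holds the bread knife, steady and touching nothing else: level and edge down within 12 degrees, square across the loaf within 17 degrees, middle of the edge within 45 mm (horizontally) of the loaf's middle and 15 to 95 mm above the loaf's top (angle between bread_knife's own z axis and vertical below 0.21 rad and angle between the x axis of bread_knife and the x axis of loaf, either way round below 0.3 rad and horizontal distance between bread_knife_edge and loaf below 0.045 m and z of bread_knife_edge in the frame of loaf between 0.093 and 0.173 m and contact force between bread_knife and the fingers above 1 N and contact force between bread_knife and loaf below 0.2 N and contact force between bread_knife and knife_block below 0.2 N and contact force between bread_knife and bread_board below 0.2 N and linear speed of bread_knife below 0.03 m/s and angular speed of bread_knife below 0.2 rad/s); the arm keeps its last pose, push and grip.
It fails at once if the knife touches the loaf (contact force between bread_knife and loaf above 0.5 N).
It fails at once if the loaf (20 mm) or the slice (30 mm) is shifted (distance of loaf from where it was at the start of the episode above 0.02 m or distance of slice from where it was at the start of the episode above 0.03 m).
It fails at once if another knife is pulled more than 20 mm from its place in the block (distance of any of cooks_knife, utility_knife, paring_knife from where it was at the start of the episode above 0.02 m).
It fails at once if another thing on the counter is shifted or knocked by more than 30 mm (distance of any of mug, jam_jar, pepper_mill, salt_shaker, soap from where it was at the start of the episode above 0.03 m).
It also fails if it takes over 43 s, if anything falls off the work surface, if the arm or the gripper's body presses on something with over 40 N, if the wrist force passes 120 N, or if a joint passes its speed limit or range.

## Robot

A 6-joint arm with a two-finger parallel gripper is mounted at the origin on the work surface. World frame = base frame: x ahead of the robot, y to its left, z up, the work surface at z = 0. Lengths are in mm, angles in rad, forces in N, time in s.
With the tool pointing down it reaches from about 350 to 875 mm from the base axis. Payload 4.2 kg.
Tool frame: the origin (TCP) lies between the finger pads; the fingertips stand 14 mm ahead of it and the grasp point (between the pads) lies 5 mm behind it; z points along the fingers, y is the line along which they close (so a half turn about z gives the same grasp; the last joint's range is limited). The gripper opens to 85 mm and grips with 20 to 120 N. Pads are 22 mm wide; open, the fingers measure 114 mm over their backs; the gripper's body (76 mm by 85 mm) begins 54 mm behind the grasp point. The pads swing forward as they close: fully open they stand 13 mm farther back than shut.
Start: joints at [1.465, 0.385, 0.008, 0, -1.194, -0.259], TCP at [222.944, 583.863, 245.312] pointing down, gripper open.
Joint ranges: [-3.14, 3.14], [-1.21, 2.06], [-1.07, 1.41], [-3.16, 2.05], [-2.99, -0.16], [-3.1, 3.1]. Speed limits (rad/s): [2.79, 2.79, 3.14, 3.14, 3.14, 3.14].

## Interface

Orientations are given as a unit quaternion [x, y, z, w].
In Python, from bench import * gives the robot as it stands.
- The arm moves only by the tool carry_out, never from a script. Its argument "motion" is a list of rows, each a list of 7 numbers: the turn, a rotation vector about the tool's x, y, z in rad, then the shift along the tool's x, y, z in mm, then the opening, from -1 (shut) to 1 (fully open), so that 0 is half open. A call has 1 to 5 rows; each row is the pose to reach, as a shift and turn from the pose commanded when the call began, along the tool's axes at that moment; what a row does not reach only later rows make up. A row lasts 1/8 s, in which the tool goes at most 62.5 mm and 10.7 degrees, less where a joint would pass 70% of its speed; a pose out of reach is approached as far as the arm can. A call with a gripper value outside its range is refused whole. The fingers move at their own pace and stop on an object; the grip force is fixed at half the most. Time passes only in rows, so rows that repeat a pose let the fingers close. It gives the time, the measured TCP pose, the force, the opening and the grip force at its end, in the units of the state.
- read_state(): the state, without advancing time (a new reading comes with each control period).
- get_image(name): name is "scene" or "top" or "wrist"; returns a dict with "color" (384x512x3 uint8, blue, green, red), "mtx" (3x3 intrinsics, pixels), "position" and "orientation" of the camera in the world. Camera axes: x right, y down, z forward; pixel columns grow to the right and rows downward; lengths in mm; the calibration is good to about 2 mm. The wrist camera is an equidistant fisheye: a pixel r from the principal point sees the ray r / f radians off the axis. A picture is of the moment at which its call begins. There is no depth.
- job_done(): hands the job in; it is judged then, once.
The state is a dict: "clock": time; "joints": joint angles; "joint_vel": joint speeds; "joint_efforts": joint torques, N m; "position": TCP position; "ee_rot": TCP orientation; "contact_force": force on the tool from outside, world axes, zero at the start; "wrist_torque": the same for the moment, N m; "gripper_width": finger opening in mm; "grasp_force": force on a finger pad.
Only numpy, scipy, OpenCV 4.12 (cv2) and the standard library are available. Lean on these libraries where they do the work, as an engineer would, in place of code of your own. Each camera call takes 0.05 s, during which the arm holds its last target. There are 200 camera calls.

## Working session

There is one attempt and no reset: what is moved stays moved. The work goes in short steps, Python scripts to look and compute and a tool call to move; the robot and the scene stay as the last step left them, time stands still between calls to the robot, and variables do not carry over. Pictures are saved under pics/ and viewed, at most 10 in all, crops included, and the job is handed in when it is done.

Besides the shell and the picture viewer there is one more tool, called after "Call:" by a JSON object that holds its "op" and its "data", one argument or row to a line. carry_out: Moves the arm, as the interface text tells. Its arguments: {"type":"object","properties":{"motion":{"type":"array"}},"required":["motion"]}

```bash
mkdir -p pics
python3 - <<'E'
from bench import *
import cv2,pickle
d={}
for n in("scene","top"):
    i=get_image(n);d[n]=i;cv2.imwrite(f"pics/{n}0.png",i["color"]);print(n,i["mtx"],i["position"],i["orientation"])
pickle.dump(d,open("im0.pkl","wb"))
print(read_state())
E
```

```text
scene [[403.17134337   0.         256.62105823]
 [  0.         403.17134337 188.707613  ]
 [  0.           0.           1.        ]] [1290.30956479  304.94328663  860.15788314] [ 0.53176318  0.7473402  -0.33076045 -0.22205421]
top [[491.81761036   0.         261.23209006]
 [  0.         491.81761036 188.43162035]
 [  0.           0.           1.        ]] [ 347.14676129   42.67771444 1526.85118805] [ 0.71245138 -0.69734082  0.06320659 -0.04619243]
{'clock': 0.1, 'joints': array([ 1.46459505e+00,  3.85474038e-01,  6.79632517e-03, -4.59396009e-04,
       -1.19397530e+00, -2.58605942e-01]), 'joint_vel': array([-0.00152563, -0.00216871,  0.00434553,  0.00201539,  0.0028329 ,
       -0.00062853]), 'joint_efforts': array([-8.05373857e-04, -3.93318486e+01,  1.88930619e+01,  4.19797897e+00,
       -2.57411564e-03,  4.66714795e-06]), 'position': array([222.77929642, 583.43704436, 244.34394829]), 'ee_rot': array([ 9.83394717e-01, -1.81477060e-01, -1.42210709e-04,  9.41900988e-04]), 'contact_force': array([ 0.26106434, -0.29271062,  0.20066597]), 'wrist_torque': array([ 0.01798514,  0.02469332, -0.03293598]), 'grasp_force': 0.0, 'gripper_width': 85.14183657500169}
```

View pics/scene0.png

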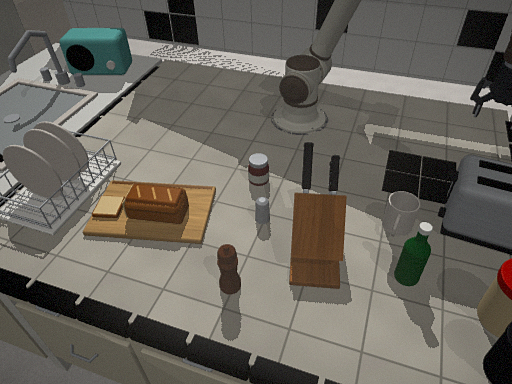

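View pics/top0.png

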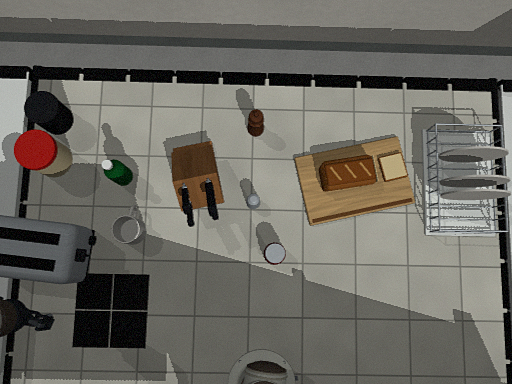

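The scene view shows the block at (318,240), with the handle at (308,165) longer than the one at (334,173). The loaf is at (157,203). In the top view the block is at (195,180) and the loaf at (347,172). I'll zoom in on the block and the loaf.

Run:
```python
import cv2,pickle,numpy as np
d=pickle.load(open("im0.pkl","rb"))
t=d["top"]["color"];s=d["scene"]["color"]
a=cv2.resize(t[130:235,160:230],None,fx=5.7,fy=5.7,interpolation=cv2.INTER_CUBIC)
b=cv2.resize(s[135:295,280:360],None,fx=3.74,fy=3.74,interpolation=cv2.INTER_CUBIC)
h=min(a.shape[0],b.shape[0]);
cv2.imwrite("pics/crop.png",np.hstack([np.clip(a[:h]*1.6,0,255).astype(np.uint8),b[:h]]))
c=cv2.resize(t[130:230,290:420],None,fx=6,fy=6,interpolation=cv2.INTER_CUBIC);cv2.imwrite("pics/loaf.png",c)
```

```text
(no output)
```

View pics/crop.png

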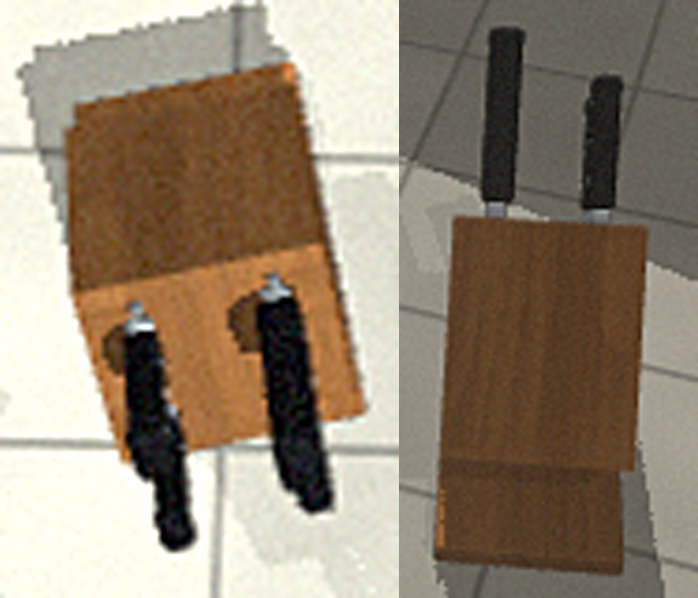

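View pics/loaf.png

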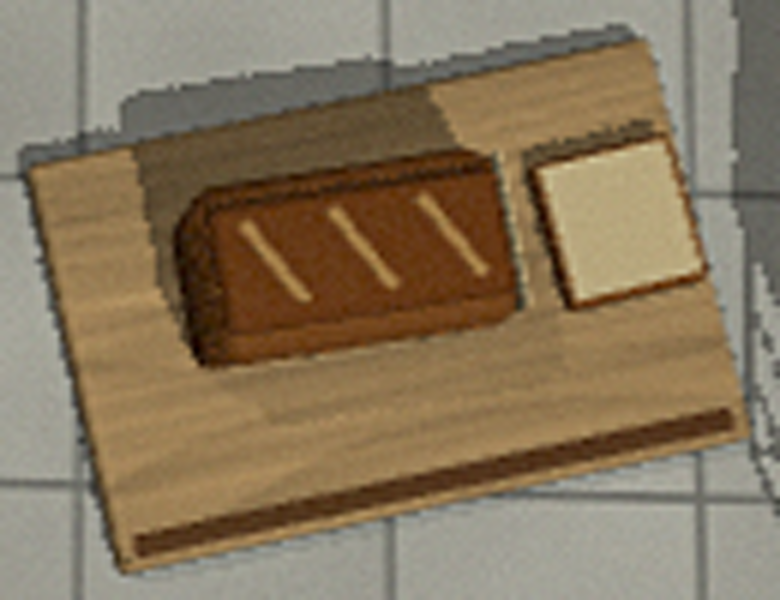

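The crops confirm that the bread knife is in the −y slot. Its longer handle runs from top pixel (209,181) to (216,219) and from scene pixel (306,192) to (309,143). Next I'll fit the block, the knife and the loaf.

```bash
cat > h.py <<'E'
import numpy as np,cv2,pickle
from scipy.spatial.transform import Rotation as R
from scipy.optimize import least_squares
d=pickle.load(open("im0.pkl","rb"))
def proj(c,p):
    q=R.from_quat(c["orientation"]).inv().apply(np.atleast_2d(p)-c["position"]);q=q/q[:,2:]
    return (q@c["mtx"].T)[:,:2]
def ray(c,uv,z):
    r=R.from_quat(c["orientation"]).apply(np.linalg.inv(c["mtx"])@[*uv,1]);return c["position"]+r*(z-c["position"][2])/r[2]
def tri(pt,ps):
    A=[];b=[]
    for n,uv in(("top",pt),("scene",ps)):
        c=d[n];r=R.from_quat(c["orientation"]).apply(np.linalg.inv(c["mtx"])@[*uv,1]);r/=np.linalg.norm(r);P=np.eye(3)-np.outer(r,r);A.append(P);b.append(P@c["position"])
    return np.linalg.lstsq(np.vstack(A),np.hstack(b),rcond=None)[0]
E
python3 - <<'E'
from h import *
s=.70711
S=np.array([[s,0,s],[0,1,0],[-s,0,s]])
def slot(p): return S@np.array(p)+[0,0,44]
pts=[slot(p) for p in([-150,62,53.5],[-150,-62,53.5],[0,62,53.5],[0,-62,53.5],[-276,-34,24],[-160,-34,24])]
pts=np.array(pts)
top=np.array([(173.2,180.9),(216.7,172.5),(173.2,148.1),(211.8,141.1),(215.8,218.6),(209.3,181.4)])
sc=np.array([(346.6,195.4),(294.4,193),(343.1,260.7),(291,258.5),(308.9,143),(305.9,191.7)])
for a,b in zip(top,sc): print(tri(a,b).round(1))
def w(v): return R.from_euler("z",v[2]).apply(pts)+[v[0],v[1],0]
f=lambda v:np.r_[(proj(d["top"],w(v))-top).ravel(),(proj(d["scene"],w(v))-sc).ravel()]
r=least_squares(f,[600,200,0],loss="soft_l1",x_scale=[100,100,1]);print(r.x,r.fun.reshape(-1,2).round(1));print(w(r.x).round(1))
# loaf: base corners of near side & board
t=d["top"]
g=lambda x,y,z:ray(t,(290+x/6,130+y/6),z)
for n,p in dict(bA=(27,168,18),bB=(640,42,18),bC=(745,437,18),bD=(122,570,18),loafnearL=(205,365,30),loafnearR=(520,310,30),topR1=(490,160,84),topR2=(520,290,84),topridL1=(213,212,96),topridL2=(218,333,84),fL=(208,188,84)).items():print(n,g(*p).round(1))
E
```

```text
[571.4 258.6 187.1]
[598.5 138.8 183.4]
[687.  281.9  87.6]
[713.5 165.7  79.6]
[464.9 135.2 238.3]
[574.6 160.6 172.8]
[6.55834438e+02 2.16329414e+02 2.35461999e-01] [[ -2.1  -1.2]
 [ -1.3  -2.1]
 [ -3.2   3.6]
 [ -1.1   2.2]
 [ -4.2 -10.2]
 [ -1.4   1.7]
 [ -0.9   0.9]
 [ -1.    0.2]
 [ -0.9  -1.2]
 [ -1.2  -2.8]
 [ -1.2   0.5]
 [ -0.9  -1.6]]
[[575.  260.7 187.9]
 [603.9 140.1 187.9]
 [678.2 285.4  81.8]
 [707.1 164.9  81.8]
 [490.5 141.7 256.1]
 [570.3 160.8 174.1]]
bA [682.3 -94.1  18. ]
bB [ 758.8 -419.    18. ]
bC [ 548.9 -469.    18. ]
bD [ 472.8 -144.8   18. ]
loafnearL [ 578.3 -185.7   30. ]
loafnearR [ 610.9 -349.4   30. ]
topR1 [ 677.6 -321.4   84. ]
topR2 [ 611.6 -335.4   84. ]
topridL1 [ 645.  -179.7   96. ]
topridL2 [ 586.2 -184.    84. ]
fL [ 659.7 -179.    84. ]
```

```bash
cat >> h.py <<'E'
def rel(p,Rt,st):
    R0=R.from_quat(st["ee_rot"])
    print("turn",(R0.inv()*Rt).as_rotvec().round(3),"shift",R0.inv().apply(np.array(p)-st["position"]).round(1),"target",np.round(p,1))
def tool(yaw,lean): # lean>0: tool z tilts forward (toward +x of yaw) from straight down
    x=[np.cos(yaw)*np.cos(lean),np.sin(yaw)*np.cos(lean),np.sin(lean)];z=[np.cos(yaw)*np.sin(lean),np.sin(yaw)*np.sin(lean),-np.cos(lean)]
    return R.from_matrix(np.c_[x,np.cross(z,x),z])
s=.70711
S=np.array([[s,0,s],[0,1,0],[-s,0,s]])
def slot(p): return S@np.array(p)+[0,0,44]
E
python3 - <<'E'
from h import *
from bench import *
pts=np.array([slot(p) for p in([-150,62,53.5],[-150,-62,53.5],[0,62,53.5],[0,-62,53.5],[-276,-34,24],[-160,-34,24])])
top=np.array([(173.2,180.9),(216.7,172.5),(173.2,148.1),(211.8,141.1),(215.8,218.6),(209.3,181.4)])
sc=np.array([(346.6,195.4),(294.4,193),(343.1,260.7),(291,258.5),(308.9,143),(305.9,191.7)])
wt=np.array([1,1,1,1,0,1])[:,None]
w=lambda v,p=pts: R.from_euler("z",v[2]).apply(p)+[v[0],v[1],0]
f=lambda v:np.r_[((proj(d["top"],w(v))-top)*wt).ravel(),(proj(d["scene"],w(v))-sc).ravel()]
r=least_squares(f,[600,200,0],loss="soft_l1",x_scale=[100,100,1]);print(r.x,r.fun.round(1))
G=w(r.x,slot([-225,-34,23]));T=tool(r.x[2],np.radians(-20));z=T.as_matrix()[:,2]
st=read_state();print("grip",G)
rel(G+5*z-110*z,T,st)
c=np.array([636,-254,18])
print(proj(d["scene"],R.from_euler("z",.2).apply([[46,-82,0],[46,82,0],[-20,82,78],[-20,-82,78]])+c), proj(d["top"],R.from_euler("z",.2).apply([[-46,82,5],[-46,-82,5],[30,82,72],[30,-82,72]])+c))
E
```

```text
[6.57488003e+02 2.16808531e+02 2.28493286e-01] [-2.4 -1.9 -1.6 -2.5 -3.3  2.9 -1.2  1.8 -0.  -0.  -1.8  1.2 -0.6  1.6
 -0.7  0.6 -0.9 -0.4 -1.3 -2.4 -0.7  0.9 -0.6 -1.1]
grip [526.06561753 151.33836784 219.36328   ]
turn [-0.102 -0.338 -0.588] shift [467.3 275.4 -73.1] target [561.  159.5 318. ]
[[123.43299955 222.2747904 ]
 [179.38646873 227.71121899]
 [181.81929007 191.22791751]
 [125.54758464 186.38140135]] [[322.87029549 192.32261412]
 [374.22503669 183.17706263]
 [321.18775316 164.2943891 ]
 [374.46208775 154.97212378]]
```

Call:
{"op": "carry_out", "data": {
  "motion": [
    [0,0,0,0,0,-60,1],
    [0,0,0,0,0,-120,1]
  ]
}}

```text
clock: 0.35
position: [222.9, 583.4, 365.6]
ee_rot: [0.983, -0.181, 0.0, 0.002]
contact_force: [0.6, 0.8, 0.4]
gripper_width: 85.4
grasp_force: 0.0
```

Call:
{"op": "carry_out", "data": {
  "motion": [
    [-0.102,-0.338,-0.588,467,275,20,0.2],
    [-0.102,-0.338,-0.588,467,275,20,0.2],
    [-0.102,-0.338,-0.588,467,275,20,0.2],
    [-0.102,-0.338,-0.588,467,275,20,0.2],
    [-0.102,-0.338,-0.588,467,275,20,0.2]
  ]
}}

```text
clock: 0.98
position: [413.8, 345.9, 352.5]
ee_rot: [0.978, 0.112, -0.173, 0.02]
contact_force: [0.6, -0.1, -0.2]
gripper_width: 51.2
grasp_force: 0.0
```

Run:
```python
from h import *
from bench import *
T=tool(.2285,np.radians(-20));rel([561,159.5,318],T,read_state())
```

```text
turn [-0.001  0.002  0.   ] shift [106.8 214.9  -2.5] target [561.  159.5 318. ]
```

Call:
{"op": "carry_out", "data": {
  "motion": [
    [0,0,0,107,215,-2,0.2],
    [0,0,0,107,215,-2,0.2],
    [0,0,0,107,215,-2,0.2],
    [0,0,0,107,215,-2,0.2],
    [0,0,0,107,215,-2,0.2]
  ]
}}

```text
clock: 1.6
position: [560.7, 158.1, 316.8]
ee_rot: [0.978, 0.11, -0.174, 0.019]
contact_force: [-0.4, 0.3, 0.3]
gripper_width: 51.1
grasp_force: 0.0
```

Run:
```python
from h import *
from bench import *
i=get_image("wrist");pickle.dump(i,open("w1.pkl","wb"));cv2.imwrite("pics/w1.png",i["color"])
T=tool(.2285,np.radians(-20));st=read_state();rel([561,159.5,318],T,st);print(i["mtx"],i["position"],st["position"])
def pf(p):
    q=R.from_quat(i["orientation"]).inv().apply(np.array(p)-i["position"]);th=np.arctan2(np.hypot(q[0],q[1]),q[2]);f=i["mtx"][0,0]
    return i["mtx"][:2,2]+f*th*q[:2]/np.hypot(q[0],q[1])
for n,p in dict(end=[-276,-34,23],grip=[-225,-34,37],bol=[-160,-34,37],cend=[-248,34,23],mL=[-150,62,53.5],mR=[-150,-62,53.5]).items():
    print(n,pf(R.from_euler("z",.2285).apply(slot(p))+[657.5,216.8,0]).round(1))
```

```text
turn [-0.002  0.002 -0.002] shift [ 0.8  0.3 -0.7] target [561.  159.5 318. ]
[[297.31863964   0.         258.25142136]
 [  0.         297.31863964 189.67022634]
 [  0.           0.           1.        ]] [666.43498118 183.5472492  412.93316372] [559.99969255 159.56354629 317.59835202]
end [258.7 256.7]
grip [258.5 190.8]
bol [258.2 112.3]
cend [176.1 221.3]
mL [141.1  97.7]
mR [293.9  92.6]
```

View pics/w1.png

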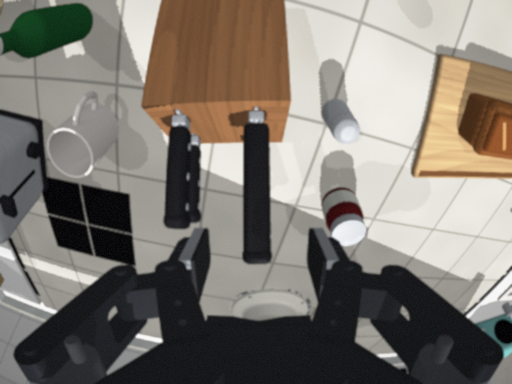

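The wrist view shows the bread knife handle running from (256,120) to (257,262). That is midway between the fingers, which sit at 195 and 322. The mouth's upper edge runs from (145,105) to (290,97). I'll add these points to the pose fit.

```bash
cat >> h.py <<'E'
def pf(i,P):
    q=R.from_quat(i["orientation"]).inv().apply(np.atleast_2d(P)-i["position"]);n=np.hypot(q[:,0],q[:,1])
    return i["mtx"][:2,2]+(i["mtx"][0,0]*np.arctan2(n,q[:,2])/n)[:,None]*q[:,:2]
E
python3 - <<'E'
from h import *
from bench import *
i=pickle.load(open("w1.pkl","rb"))
g=cv2.cvtColor(i["color"],cv2.COLOR_BGR2GRAY)
for r in range(110,275,12): 
    k=np.where(g[r,225:300]<45)[0];print(r,k.min()+225 if len(k) else 0,k.max()+225 if len(k) else 0,end=" | ")
pts=np.array([slot(p) for p in([-150,62,53.5],[-150,-62,53.5],[0,62,53.5],[0,-62,53.5],[-276,-34,24],[-160,-34,24])])
sc=np.array([(346.6,195.4),(294.4,193),(343.1,260.7),(291,258.5),(308.9,143),(305.9,191.7)])
wp=np.array([slot(p) for p in([-150,62,53.5],[-150,-62,53.5],[-160,-34,37],[-276,-34,10])]);wi=np.array([(145,105),(290,98),(256,123),(257,262)])
W=lambda v,p: R.from_euler("z",v[2]).apply(p)+[v[0],v[1],v[3]]
f=lambda v:np.r_[(proj(d["scene"],W(v,pts))-sc).ravel(),(pf(i,W(v,wp))-wi).ravel()]
r=least_squares(f,[600,200,0,0],x_scale=[100,100,1,100]);print(r.x,r.fun.round(1))
f3=lambda v:f([*v,0])
r=least_squares(f3,[600,200,0],x_scale=[100,100,1]);print(r.x,r.fun.round(1))
print(W([*r.x,0],slot([-225,-34,23])))
E
```

```text
110 0 0 | 122 0 0 | 134 244 267 | 146 245 267 | 158 245 267 | 170 245 267 | 182 245 267 | 194 244 268 | 206 244 268 | 218 244 268 | 230 244 269 | 242 244 269 | 254 243 270 | 266 0 0 | [ 6.48774179e+02  2.16787792e+02  2.32299881e-01 -4.19991271e+00] [-0.3  0.3  0.  -0.4 -0.4 -2.2 -0.3 -4.  -0.2  0.3  0.  -2.1 -2.4  0.9
  0.8  2.7  0.3 -3.3  0.3 -3.6]
[6.50898939e+02 2.17025989e+02 2.32456965e-01] [-0.2 -0.3 -0.  -1.1 -0.2 -2.6 -0.4 -4.4 -0.2 -0.5  0.  -2.8 -4.2  0.3
  1.8  1.9  0.6 -3.7  0.6 -1.6]
[519.73708811 151.03542479 219.36328   ]
```

Run:
```python
from h import *
from bench import *
T=tool(.232,np.radians(-20));z=T.as_matrix()[:,2];rel(np.array([520,152,219])+4*z,T,read_state());
```

```text
turn [-0.003  0.002 -0.006] shift [ -4.3  -1.5 110.6] target [518.7 151.7 215.2]
```

Call:
{"op": "carry_out", "data": {
  "motion": [
    [0,0,0,-4,-1,40,0.2],
    [0,0,0,-4,-1,70,0.2],
    [0,0,0,-4,-1,95,0.2],
    [0,0,0,-4,-1,109,0.2],
    [0,0,0,-4,-1,109,0.2]
  ]
}}

```text
clock: 2.28
position: [518.9, 153.4, 217.8]
ee_rot: [0.978, 0.113, -0.173, 0.019]
contact_force: [-1.0, 0.1, 0.9]
gripper_width: 51.3
grasp_force: 0.0
```

Run:
```python
from h import *
from bench import *
i=get_image("wrist");cv2.imwrite("pics/w2.png",i["color"]);pickle.dump(i,open("w2.pkl","wb"))
```

```text
(no output)
```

View pics/w2.png

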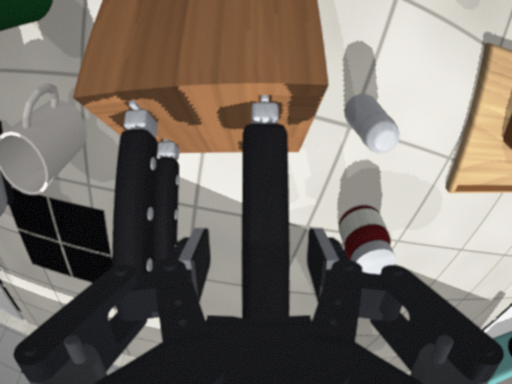

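The handle is centred at column 266 and the fingers at about 259, so it sits roughly 3 mm to the tool's +y. I'll shift and close.

Call:
{"op": "carry_out", "data": {
  "motion": [
    [0,0,0,0,3,2,0.2],
    [0,0,0,0,3,2,-0.2],
    [0,0,0,0,3,2,-1],
    [0,0,0,0,3,2,-1],
    [0,0,0,0,3,2,-1]
  ]
}}

```text
clock: 2.95
position: [519.7, 149.9, 216.6]
ee_rot: [0.979, 0.113, -0.172, 0.019]
contact_force: [0.5, 0.4, 1.9]
gripper_width: 21.2
grasp_force: 58.9
```

Call:
{"op": "carry_out", "data": {
  "motion": [
    [0,0,0,0,0,0,-1],
    [0,0,0,0,0,0,-1],
    [0,0,0,0,0,0,-1]
  ]
}}

```text
clock: 3.32
position: [519.7, 149.9, 216.5]
ee_rot: [0.979, 0.113, -0.172, 0.019]
contact_force: [-0.8, 1.3, 3.0]
gripper_width: 21.5
grasp_force: 59.0
```

Run:
```python
from h import *
from bench import *
st=read_state();print(st)
R0=R.from_quat(st["ee_rot"]);c,q=np.cos(.232),np.sin(.232)
rel(st["position"]+np.array([-s*c,-s*q,s])*170,R0,st)
```

```text
{'clock': 3.325, 'joints': array([ 0.52460509,  0.43795371,  0.01222648, -0.10089209, -1.47833548,
        1.30192009]), 'joint_vel': array([-0.00147986, -0.0011922 , -0.00102857,  0.00036158, -0.00185945,
       -0.00032562]), 'joint_efforts': array([ -0.55271946, -38.32893133,  16.18133605,   3.65860105,
        -0.52314162,  -0.06081522]), 'position': array([519.65499028, 149.90421237, 216.54846248]), 'ee_rot': array([ 0.97850145,  0.11277649, -0.1716196 ,  0.01905472]), 'contact_force': array([-0.79712251,  1.34303949,  2.96591273]), 'wrist_torque': array([ 0.37590171, -0.35038127, -0.02137867]), 'grasp_force': 59.00536894798279, 'gripper_width': 21.48693008606521}
turn [0. 0. 0.] shift [-153.9    0.2  -72.2] target [402.7 122.3 336.8]
```

Gripped at 21.5 mm. I'll draw it out gently along the slot: per 30 mm, x −27.2 and z −12.7.

Call:
{"op": "carry_out", "data": {
  "motion": [
    [0,0,0,-14,0,-6.5,-1],
    [0,0,0,-32,0,-15,-1],
    [0,0,0,-50,0,-23.5,-1],
    [0,0,0,-68,0,-32,-1]
  ]
}}

```text
clock: 3.82
position: [466.8, 137.4, 270.3]
ee_rot: [0.978, 0.113, -0.172, 0.019]
contact_force: [2.6, -0.1, -1.6]
gripper_width: 21.0
grasp_force: 58.8
```

Run:
```python
from bench import *
import cv2
i=get_image("wrist");s=get_image("scene");cv2.imwrite("pics/w3.png",cv2.hconcat([cv2.resize(i["color"],(400,300)),cv2.resize(s["color"][100:300,220:420],(300,300))]))
print(read_state()["position"],read_state()["contact_force"])
```

```text
[466.01311017 137.06994272 271.62136737] [-0.03215819 -0.58856562 -0.71814287]
```

View pics/w3.png

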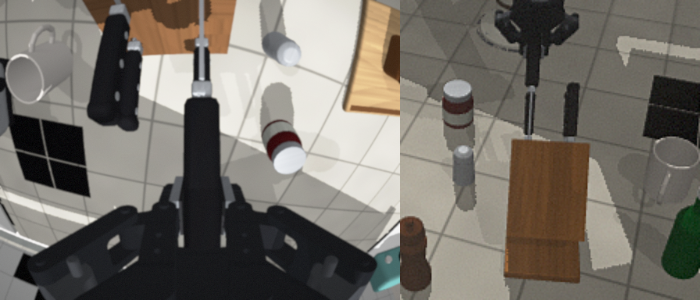

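The blade is coming out straight, with low forces and the other knives still in place. I'll draw the rest.

Call:
{"op": "carry_out", "data": {
  "motion": [
    [0,0,0,-22,0,-10.5,-1],
    [0,0,0,-44,0,-21,-1],
    [0,0,0,-66,0,-31,-1],
    [0,0,0,-86,0,-40.5,-1],
    [0,0,0,-96,0,-45,-1]
  ]
}}

```text
clock: 4.55
position: [393.8, 120.2, 345.1]
ee_rot: [0.978, 0.113, -0.172, 0.019]
contact_force: [-0.5, -0.4, -3.8]
gripper_width: 20.9
grasp_force: 58.7
```

Call:
{"op": "carry_out", "data": {
  "motion": [
    [0,0,0,-4,0,-6,-1],
    [0,0,0,-8,0,-12,-1],
    [0,0,0,-8,0,-12,-1]
  ]
}}

```text
clock: 4.92
position: [391.9, 120.0, 358.6]
ee_rot: [0.978, 0.113, -0.172, 0.019]
contact_force: [-0.0, -0.5, -2.1]
gripper_width: 21.0
grasp_force: 58.7
```

Run:
```python
from h import *
from bench import *
st=read_state();print(st["joints"],st["contact_force"])
T=tool(.2,np.radians(25))
rel([400,100,400],T,st)
c=np.array([640,-258]);g=c-147.5*np.array([np.cos(.2),np.sin(.2)])
rel([400,-150,300],T,st)
print(g)
```

```text
[ 0.60175867  0.12343397 -0.05752328 -0.12691562 -1.71351469  1.20075343] [-0.03073647 -0.4936605  -2.07699639]
turn [-0.003  0.784  0.03 ] shift [-11.   21.2 -40. ] target [400 100 400]
turn [-0.003  0.784  0.03 ] shift [-30.4 264.8  73. ] target [ 400 -150  300]
[ 495.44017977 -287.30372629]
```

Call:
{"op": "carry_out", "data": {
  "motion": [
    [0,0.12,0,-4,0,-15,-1],
    [0,0.28,0,-8,10,-30,-1],
    [0,0.44,0,-11,21,-40,-1],
    [0,0.58,0,-11,21,-40,-1],
    [0,0.7,0.02,-11,21,-40,-1]
  ]
}}

```text
clock: 5.55
position: [399.1, 99.5, 399.6]
ee_rot: [0.979, 0.102, 0.175, -0.019]
contact_force: [0.6, 0.2, -3.0]
gripper_width: 21.3
grasp_force: 59.1
```

Run:
```python
from h import *
from bench import *
st=read_state();print(st["joints"],st["contact_force"])
rel([450,-250,290],tool(.2,np.radians(25)),st)
i=get_image("scene");w=get_image("wrist");cv2.imwrite("pics/s4.png",cv2.hconcat([cv2.resize(i["color"][40:240,150:420],(405,300)),cv2.resize(w["color"],(395,300))]))
```

```text
[ 0.77736956 -0.26923908 -0.44147647  0.20955857 -1.1043076   0.93454656] [ 0.57169304  0.21135618 -2.98991485]
turn [-0.005  0.082  0.007] shift [-58.8 352.6  94.4] target [ 450 -250  290]
```

View pics/s4.png

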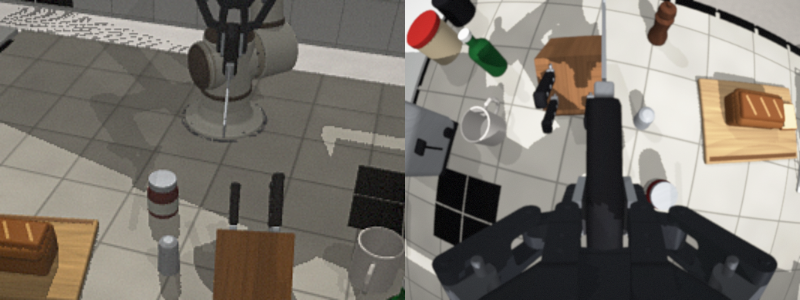

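The knife is out and nearly level, and the other knives are still in the block. Carrying it over to the loaf.

Call:
{"op": "carry_out", "data": {
  "motion": [
    [0,0.082,0,-10,50,16,-1],
    [0,0.082,0,-20,105,30,-1],
    [0,0.082,0,-30,160,45,-1],
    [0,0.082,0,-40,215,60,-1],
    [0,0.082,0,-47,265,72,-1]
  ]
}}

```text
clock: 6.28
position: [436.2, -165.3, 314.7]
ee_rot: [0.971, 0.102, 0.213, -0.024]
contact_force: [1.0, 1.3, -2.6]
gripper_width: 20.8
grasp_force: 59.7
```

Run:
```python
from h import *
from bench import *
st=read_state();print(st["joints"],st["contact_force"])
rel([494,-286,230],tool(.2,np.radians(25)),st)
```

```text
[-0.10109499 -0.10153248 -0.40012536 -0.17188408 -0.86681582  1.96500341] [ 1.04147059  1.31774161 -2.58233598]
turn [-0.007  0.005  0.007] shift [ -6.7 130.3  89.8] target [ 494 -286  230]
```

Call:
{"op": "carry_out", "data": {
  "motion": [
    [0,0,0,-2,40,27,-1],
    [0,0,0,-4,80,55,-1],
    [0,0,0,-6,115,78,-1],
    [0,0,0,-7,130,90,-1],
    [0,0,0,-7,130,90,-1]
  ]
}}

```text
clock: 6.9
position: [493.8, -284.3, 228.8]
ee_rot: [0.972, 0.101, 0.212, -0.024]
contact_force: [-0.8, 0.9, -2.8]
gripper_width: 21.3
grasp_force: 59.7
```

Run:
```python
from h import *
from bench import *
d2={n:get_image(n) for n in("scene","top","wrist")};pickle.dump(d2,open("im5.pkl","wb"))
st=read_state();print(st["position"],st["ee_rot"],st["contact_force"])
a=cv2.resize(d2["scene"]["color"][120:260,70:260],(407,300),interpolation=cv2.INTER_CUBIC)
b=cv2.resize(d2["top"]["color"][120:270,270:430],(320,300),interpolation=cv2.INTER_CUBIC)
e=cv2.resize(d2["wrist"]["color"],(400,300))
cv2.imwrite("pics/s5.png",np.vstack([np.hstack([a,b]),np.hstack([e,np.zeros((300,327,3),np.uint8)])]))
```

```text
[ 493.7425177 -282.9861158  231.5924554] [ 0.97107932  0.10254954  0.21435676 -0.02323208] [-0.46538336 -0.4762788  -1.70784463]
```

View pics/s5.png

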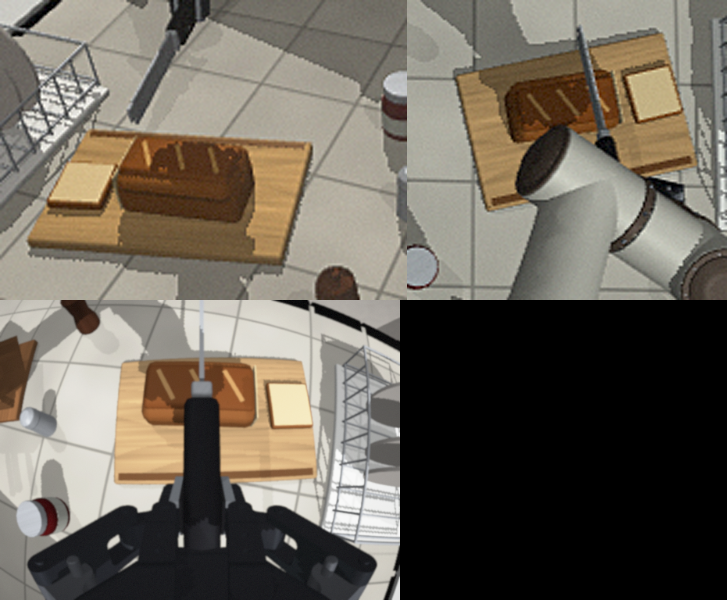

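The knife is level over the loaf. The tip is at about (356,134) in the top view and (133,176) in the scene view. I'll triangulate it and check the loaf's centre from the wrist camera.

Run:
```python
from h import *
from bench import *
d2=pickle.load(open("im5.pkl","rb"))
tip=tri((356,133.5),(133,175));bo=tri((370,188),(150.5,137));print("tip",tip,"bolster",bo,tip-bo)
st=read_state();T=R.from_quat(st["ee_rot"]);print(T.as_matrix().round(3))
# nominal knife points: knife frame = tool rotated
a=np.radians(25);M=T.as_matrix();kx=np.cos(a)*M[:,0]+np.sin(a)*M[:,2];print("kx nominal",kx)
g=st["position"]-5*M[:,2];n={"tip":g+220*kx,"bol":g+65*kx}
for k,v in n.items(): print(k,v.round(1),"top",proj(d2["top"],v).round(1),"scene",proj(d2["scene"],v).round(1),"wrist",pf(d2["wrist"],v).round(1))
# wrist: loaf mask
w=d2["wrist"];im=w["color"];hsv=cv2.cvtColor(im,cv2.COLOR_BGR2HSV)
def rw(uv,z):
    v=(np.array(uv)-w["mtx"][:2,2])/w["mtx"][0,0];th=np.linalg.norm(v);r=R.from_quat(w["orientation"]).apply(np.r_[v/th*np.sin(th),np.cos(th)]);return w["position"]+r*(z-w["position"][2])/r[2]
for uv,z in(((143,424),22),((255,425),22),((147,403),60),((255,402),60),((152,363),85),((252,363),85)): print(uv,rw((uv[0]*1.28,(uv[1]-300)*1.28),z).round(1))
for lo in [[636,-254,18],[640,-258,18]]:
  q=R.from_euler("z",.2).apply([[-46,82,4],[-46,-82,4]])+lo;print(pf(w,q)/1.28+[0,300])
```

```text
tip [ 705.94306581 -238.58596657  227.53047082] bolster [ 556.6935774  -276.08952023  228.69016452] [149.24948841  37.50355366  -1.15969369]
[[ 0.887  0.209  0.412]
 [ 0.189 -0.978  0.089]
 [ 0.421 -0.001 -0.907]]
kx nominal [ 0.97788656  0.20912914 -0.00169662]
tip [ 706.8 -237.4  235.8] top [[354.6 133.3]] scene [[130.3 172.5]] wrist [[259.7 -55. ]]
bol [ 555.2 -269.8  236. ] top [[367.3 188.6]] scene [[151.  134.7]] wrist [[260.4 126. ]]
(143, 424) [ 575.7 -167.2   22. ]
(255, 425) [ 611.5 -343.5   22. ]
(147, 403) [ 599.9 -176.6   60. ]
(255, 402) [ 634.5 -331.4   60. ]
(152, 363) [ 653.6 -174.1   85. ]
(252, 363) [ 683.7 -315.    85. ]
[[151.88307521 426.46392012]
 [254.59737033 427.52346824]]
[[154.85889408 424.56220424]
 [257.36366456 425.7049647 ]]
```

Call:
{"op": "carry_out", "data": {
  "motion": [
    [0,0,0,-7,0,16,-1],
    [0,0,0,-14,1,34,-1],
    [0,0,0,-20,1,49,-1],
    [0,0,0,-25,1,59,-1],
    [0,0,0,-26,1,62,-1]
  ]
}}

```text
clock: 7.68
position: [495.9, -283.7, 162.7]
ee_rot: [0.971, 0.102, 0.214, -0.024]
contact_force: [-1.1, 0.1, -2.4]
gripper_width: 21.2
grasp_force: 59.7
```

Call:
{"op": "carry_out", "data": {
  "motion": [
    [0,0,0,0,0,0,-1],
    [0,0,0,0,0,0,-1],
    [0,0,0,0,0,0,-1],
    [0,0,0,0,0,0,-1]
  ]
}}

```text
clock: 8.18
position: [496.3, -284.0, 164.0]
ee_rot: [0.971, 0.102, 0.214, -0.023]
contact_force: [0.6, -0.3, -3.0]
gripper_width: 21.0
grasp_force: 59.7
```

Run:
```python
from h import *
from bench import *
s=get_image("scene");st=read_state();M=R.from_quat(st["ee_rot"]).as_matrix();a=np.radians(25)
kx=np.cos(a)*M[:,0]+np.sin(a)*M[:,2];g=st["position"]-5*M[:,2];print("edge mid",g+147.5*kx-[0,0,16],"kx",kx,st["contact_force"],st["grasp_force"])
t=get_image("top")
cv2.imwrite("pics/s6.png",cv2.hconcat([cv2.resize(s["color"][120:260,70:260],(407,300),interpolation=cv2.INTER_CUBIC),cv2.resize(t["color"][120:270,270:430],(320,300),interpolation=cv2.INTER_CUBIC)]))
```

```text
edge mid [ 638.47073045 -253.76965658  152.1406527 ] kx [ 0.9781539   0.20787303 -0.00193833] [-0.50437052 -0.22270197 -1.74750426] 59.69559609889984
```

View pics/s6.png

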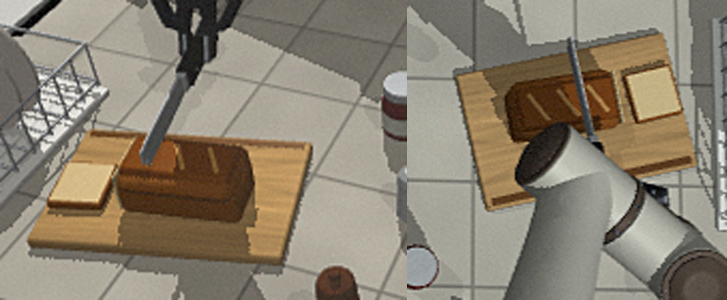

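The blade hangs level over the middle of the loaf, crossing it squarely at about (577,95) in the top crop. The edge is about 5 cm above the crust, with no contact and a steady grip. Handing in.

```bash
python3 -c "
from bench import *
print(job_done())"
```

```text
the job is handed in; nothing more can be done
None
```

I handed the job in with the bread knife held level, edge down, squarely across the middle of the loaf, its edge about 5 cm above the crust by my estimate; no verdict came back.

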